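# Change the crosscut fence over to the long length

### The arm

A 6-joint arm with a two-finger parallel gripper is mounted at the origin on the work surface. World frame = base frame: x ahead of the robot, y to its left, z up, the work surface at z = 0. Lengths are in m, angles in rad, forces in N, time in s.
With the tool pointing down it reaches from about 0.375 to 0.9 m from the base axis. Payload 3.1 kg.
Tool frame: the origin (TCP) lies at the centre of the arm's flange, where the gripper is bolted on; the fingertips stand 182 mm ahead of it and the grasp point (between the pads) lies 164 mm ahead of it; z points along the fingers, x is the direction in which the jaws open and shut, and the axes are right-handed (so a half turn about z gives the same grasp; the last joint's range is limited). The gripper opens to 87 mm and grips with 3 to 60 N. Pads are 19 mm wide; open, the fingers measure 117 mm over their backs; the gripper's body (75 mm by 190 mm) begins 51 mm behind the grasp point.
Start: joints at [-1.45, 0.527, 1.433, -0, 1.181, -0.178], TCP at [0.184, -0.597, 0.405] pointing down, gripper open.
Joint ranges: [-3.08, 3.08], [-0.75, 2.2], [0.22, 2.44], [-1.43, 4.57], [0, 2.65], [-2.85, 2.85]. Speed limits (rad/s): [2.79, 2.79, 3.14, 3.14, 3.14, 3.14].

### API

Orientations are given as a unit quaternion [x, y, z, w].
In Python, from rig import status, eyes, robot gives the robot as it stands. The module is installed in compiled form; this text tells all that it offers.
- The arm moves only by the tool step_arm, never from a script. Its argument "steps" is a list of rows, each a list of 7 numbers: the closure, from -1 (fully open) to 1 (shut), so that 0 is half open, then the shift along the tool's x, y, z each as a share of 0.025 m, from -1 to 1, then the turn, a rotation vector about the tool's x, y, z each as a share of 8 degrees, from -1 to 1. In form: [[jaw, dx, dy, dz, rx, ry, rz], ...]. A call has exactly 10 rows; each row shifts and turns the commanded pose from where the row before left it, along the tool's axes as they then stand; what a row does not reach is not made up. A row lasts 1/10 s, in which the tool goes at most 50 mm and 8.59 degrees, less where a joint would pass 70% of its speed; a pose out of reach is approached as far as the arm can. A call with a number of a shift or a turn outside -1 to 1 is refused whole. A call with a gripper value outside its range is refused whole. The fingers move at their own pace and stop on an object; "squeeze" is the grip in N (left out, the last holds). Time passes only in rows, so rows that do not move let the fingers close, or fill a call up. It gives the time, the measured TCP pose, the force and the opening at its end, in the units of the state.
- status.get_obs(): the state, without advancing time (a new reading comes with each control period).
- eyes.camera(name): name is "side" or "top" or "wrist"; returns (picture, depth): 420x560x3 uint8, red, green, blue; 420x560 float32, m along the optical axis (not along the pixel's ray), 0 where there is no reading.
- eyes.camera_info(name): a dict with "K" (3x3 intrinsics, pixels), "k1" (the pictures are not rectified: a ray, as slopes to the right and down, at radius r is drawn at 1 + k1 r^2 times it, then the intrinsics apply), "R" (3x3) and "t" (3): a world point X has camera coordinates R X + t. Camera axes: x right, y down, z forward; pixel columns grow to the right and rows downward; lengths in m; the calibration is good to about 2 mm. A picture is of the moment at which its call begins: read the wrist's pose just before it. camera_info takes no time and is no camera call; for the wrist camera it gives the pose at the moment of the call.
- robot.hand_in(): hands the job in, once; it reports no verdict.
The state is a dict: "time": time; "q": joint angles; "joint_velocities": joint speeds; "joint_torque": joint torques, N m; "position": TCP position; "tool_rot": TCP orientation; "ft_force": force on the tool from outside, world axes, zero at the start; "moment": the same for the moment, N m; "grip_width": finger opening in m.
Only numpy, scipy, OpenCV 4.12 (cv2) and the standard library are available. Lean on these libraries where they do the work, as an engineer would, in place of code of your own. Each camera call takes 0.05 s, during which the arm holds its last target.

### The job

Set this crosscut fence for the long cut: flip the near stop, the one next to the saw guide, up and over until it rests back by itself, flip the far stop fully down, then push the board along the fence until its end butts against the lowered far stop. Do it all by pushing, without lifting or tipping the board, and leave the mallet, backsaw, try square and offcut where they are.

Things in the scene. Friction and masses are not known exactly. Their poses are not given: they have to be found in the camera images.
- station: Fixed crosscut station. x points away from the robot, across the fence; y along the fence towards the stops; z up. Origin on the bench top, under the fence's front face. Grey laminated baseboard 18 mm thick, y -390 to +310, x -88 to +62. Aluminium fence x 0 to +24, its top 50 mm above the baseboard, with a 4 mm saw kerf at y = -50. Two identical flip stops are clamped on the fence, on its +y half.
- saw_guide (a point): Saw guide: middle of the top of the hardwood wall in front of the kerf; wall 20 mm thick (x), 70 mm long (y, 35 either way), 45 mm high above the baseboard. The board passes between it and the fence in a channel 66 mm wide.
- board: Loose pine board, 320 mm long (its y axis, along the fence), 60 wide (x), 20 thick (z), 0.14 to 0.28 kg; origin at the centre of its underside. It lies flat on the baseboard 2 to 4 mm off the fence, through the saw guide. Its +y end faces the stops; its -y end is free to be pushed.
- board_end (a point): Centre of the board's +y end face, the end that must butt against the far stop.
- near_stop (a joint): Hinge angle (rad) of the near stop, the one nearer to the saw guide. 0 = down, in the board's way (as it starts); grows as the arm swings up and over, away from the robot; 2.7 = resting back over the fence. Loose, lightly damped: the 0.12 kg arm falls by its own weight, forwards to 0 when below about 2.0 rad, back to 2.7 when above.
- near_hinge (a point): Middle of the near stop's hinge pin, 64 mm above the baseboard, 12 mm behind the fence's face; the pin runs along the fence. The fixed clamp is 38 mm wide along the fence, with a black knob behind the fence. Arm when down: a bar 12 mm high, 24 wide, reaches 45 mm from the pin towards the robot; a leg hangs at its end and a finger tab sticks out in front of the leg.
- near_tab (a point): Underside of the near stop's finger tab, 10 mm in from its tip; turns with the arm. Tab 6 mm thick, 24 wide; arm down, it spans 45 to 70 mm in front of the pin (towards the robot), underside 14 mm below the pin, clear below: pushed up from underneath it swings the arm up. Arm resting back, it points away from the robot, its tip 57 mm behind and 43 mm above the pin.
- far_stop (a joint): Hinge angle (rad) of the far stop, the one farther from the saw guide; same arm, values and behaviour as the near stop. It starts resting back, about 2.7; 0 = fully down. Pushed from behind towards the robot, past the balance, it falls down by itself.
- far_hinge (a point): Middle of the far stop's hinge pin; same shape and sizes as the near stop.
- far_tab (a point): Underside of the far stop's finger tab, 10 mm in from its tip; turns with the arm, same sizes as the near stop's.
- far_face (a point): On the far stop's leg, the side towards the saw guide, which the board's end must butt against; 6 mm above the leg's lower end. Leg 12 mm thick, 24 wide along the fence, its end 60 mm from the pin level: arm down, the leg's middle is 39 mm in front of the pin and ends 4 mm above the baseboard; resting back, it stands up to 73 mm above the pin.
- mallet: Joiner's wooden mallet lying on the bench behind the fence, head 62 x 120 x 70 mm, handle 200 mm; origin under the head. To be left alone.
- backsaw: Backsaw lying flat behind the fence, blade 280 x 80 mm, up to 20 mm high at the handle; origin where blade meets handle. To be left alone.
- try_square: Try square lying flat in front of the station, stock 120 mm, blade 150 mm, 18 mm high; origin under the stock. To be left alone.
- offcut: Board offcut standing on end in front of the station, 60 x 20 mm, 85 mm high; origin at the centre of its foot. To be left alone.

How it is judged:
At the end, for the whole second after the job is handed in: The near stop rests back (joint above 2.4 rad), the far stop is down (joint below 0.08 rad), the board lies flat on the baseboard along the fence (within 0.04 rad, its fence-side edge no more than 10 mm off the fence), its end within 2.5 mm of the far stop, at rest (value of joint near_stop above 2.4 rad and value of joint far_stop below 0.08 rad and y of board_end in the frame of far_face between -0.0025 and 0.003 m and angle between the y axis of board and the y axis of station, either way round below 0.04 rad and x of board in the frame of station above -0.04 m and height (world z) of board below 0.022 m and linear speed of board below 0.01 m/s); the robot touches nothing.
It fails at once if the board is lifted more than 12 mm off the baseboard, or tipped (height (world z) of board above 0.03 m or angle between board's own z axis and vertical above 0.12 rad).
It fails at once if the mallet, the backsaw or the try square is moved by more than 20 mm (distance of any of mallet, backsaw, try_square from where it was at the start of the episode above 0.02 m).
It fails at once if the offcut is moved or knocked over (distance of offcut from where it was at the start of the episode above 0.02 m or angle between offcut's own z axis and vertical above 0.3 rad).
It also fails if it takes over 64 s, if anything falls off the work surface, if the arm or the gripper's body presses on something with over 40 N, if the wrist force passes 120 N, or if a joint passes its speed limit or range.

## Working session

There is one attempt and no reset: what is moved stays moved. The work goes in short steps, Python scripts to look and compute and a tool call to move; the robot and the scene stay as the last step left them, time stands still between calls to the robot, and variables do not carry over. Pictures are saved under pics/ and viewed, and the job is handed in when it is done.

Besides the shell and the picture viewer there is one more tool, called after "Call:" as name([rows], argument=value, ...), one row to a line, values as JSON. step_arm: Moves the arm, as the interface text tells. Its arguments: {"type":"object","properties":{"steps":{"type":"array"},"squeeze":{"type":"number"}},"required":["steps"]}

```bash
mkdir -p pics; python3 - <<'E'
from rig import status, eyes
import cv2,numpy as np
for n in ["side","top"]:
    p,d=eyes.camera(n); cv2.imwrite(f"pics/{n}0.png",p[:,:,::-1]); np.savez(f"pics/{n}0.npz",p=p,d=d)
    i=eyes.camera_info(n); print(n,i, "campos",-np.array(i["R"]).T@np.array(i["t"]))
print(status.get_obs())
E
```

```text
side {'K': array([[391.36367884,   0.        , 282.88284403],
       [  0.        , 391.36367884, 208.15045642],
       [  0.        ,   0.        ,   1.        ]]), 'k1': -0.058592414757853255, 'R': array([[-0.99839429, -0.05274821,  0.02065125],
       [-0.05231608,  0.71880857, -0.69323681],
       [ 0.02172271, -0.69320406, -0.72041394]]), 't': array([0.50882898, 0.04959505, 1.06949222])} campos [0.48737429 0.73256683 0.79435027]
top {'K': array([[441.37366122,   0.        , 278.37042902],
       [  0.        , 441.37366122, 203.90405792],
       [  0.        ,   0.        ,   1.        ]]), 'k1': -0.09259288079163139, 'R': array([[ 0.01841679, -0.99903718,  0.03981873],
       [-0.98878998, -0.02410103, -0.14735508],
       [ 0.14817287, -0.03665855, -0.98828182]]), 't': array([-0.00425392,  0.5446893 ,  0.9181889 ])} campos [0.40261098 0.04253722 0.98786151]
{'time': 0.1, 'q': array([-1.45049737e+00,  5.28359964e-01,  1.43377143e+00, -2.33068559e-05,
        1.18142064e+00, -1.78506512e-01]), 'joint_velocities': array([-1.66562826e-03, -1.04647867e-03, -2.98193718e-03, -4.03716898e-04,
        3.07632025e-06,  4.56267005e-04]), 'joint_torque': array([-1.32807327e-04, -4.40984416e+01, -1.77150589e+01,  6.35915785e-02,
        5.33412199e-02, -4.18193736e-05]), 'position': array([ 0.18397032, -0.59698346,  0.40387816]), 'tool_rot': array([ 8.04483078e-01, -5.93974761e-01, -6.80132476e-04, -7.05215594e-04]), 'ft_force': array([ 0.35655629, -0.57963328,  0.41464908]), 'moment': array([0.00345685, 0.00126865, 0.00797939]), 'grip_width': 0.08695713978464277}
```

View pics/side0.png

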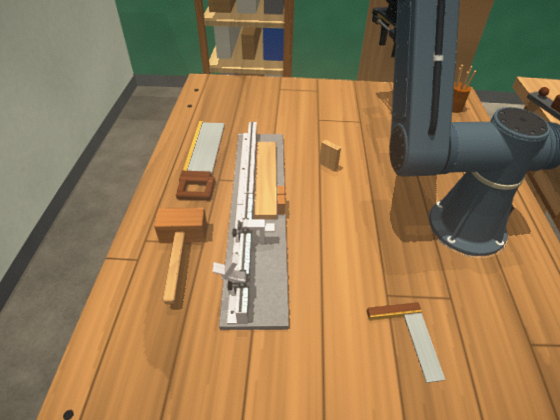

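View pics/top0.png

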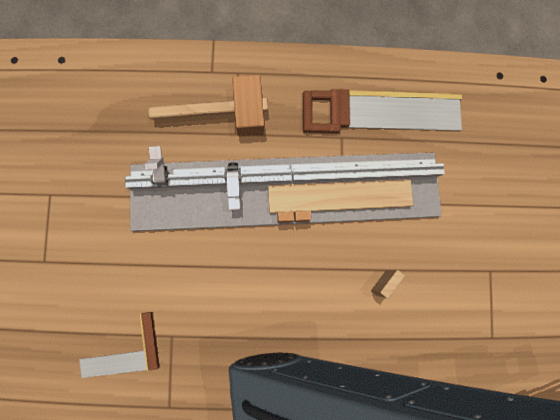

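```bash
cat > h.py <<'E'
import numpy as np, cv2
from rig import status, eyes, robot
def ray(info,u,v):
    K=np.array(info["K"]);R=np.array(info["R"]);t=np.array(info["t"])
    p=cv2.undistortPoints(np.array([[[u,v]]],float),K,np.array([info["k1"],0,0,0.]))[0,0]
    return -R.T@t, R.T@np.array([p[0],p[1],1.])
def onz(info,u,v,z):
    c,d=ray(info,u,v); return c+d*(z-c[2])/d[2]
def proj(info,X):
    K=np.array(info["K"]);R=np.array(info["R"]);t=np.array(info["t"])
    return cv2.projectPoints(np.array(X,float).reshape(-1,1,3),cv2.Rodrigues(R)[0],t,K,np.array([info["k1"],0,0,0.]))[0][:,0]
def cloud(info,d):
    v,u=np.indices(d.shape); K=np.array(info["K"]);R=np.array(info["R"]);t=np.array(info["t"])
    p=cv2.undistortPoints(np.stack([u,v],-1).reshape(-1,1,2).astype(float),K,np.array([info["k1"],0,0,0.]))[:,0]
    X=np.c_[p,np.ones(len(p))]*d.reshape(-1,1)
    return ((X-t)@R).reshape(*d.shape,3)
E
python3 - <<'E'
from h import *
z=np.load("pics/top0.npz");p,d=z["p"],z["d"];i=eyes.camera_info("top")
c=cloud(i,d)
print("bench z",[c[300,200].round(4),c[250,450].round(4)],"base",c[215,180].round(4),c[215,420].round(4),"board",c[200,350].round(4))
cr=p[120:250,100:470]; 
big=cv2.resize(p[130:245,110:300],None,fx=4,fy=4,interpolation=cv2.INTER_CUBIC); cv2.imwrite("pics/topA.png",big[:,:,::-1])
big=cv2.resize(p[130:245,265:455],None,fx=4,fy=4,interpolation=cv2.INTER_CUBIC); cv2.imwrite("pics/topB.png",big[:,:,::-1])
z=np.load("pics/side0.npz");p=z["p"]
big=cv2.resize(p[190:335,200:310],None,fx=4,fy=4,interpolation=cv2.INTER_CUBIC); cv2.imwrite("pics/sideA.png",big[:,:,::-1])
E
```

```text
bench z [array([ 3.334e-01,  1.740e-01, -3.000e-04]), array([ 0.453 , -0.3898,  0.003 ])] base [0.5177 0.2227 0.0205] [ 0.5298 -0.3134  0.0226] board [ 0.5573 -0.15    0.0393]
```

View pics/topA.png

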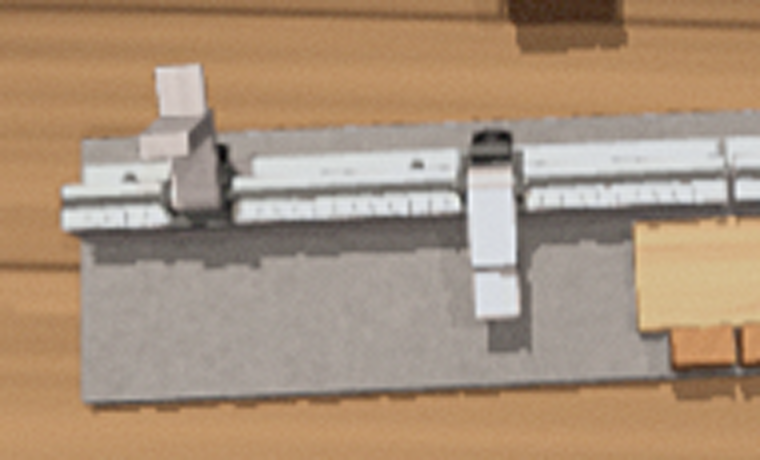

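View pics/topB.png

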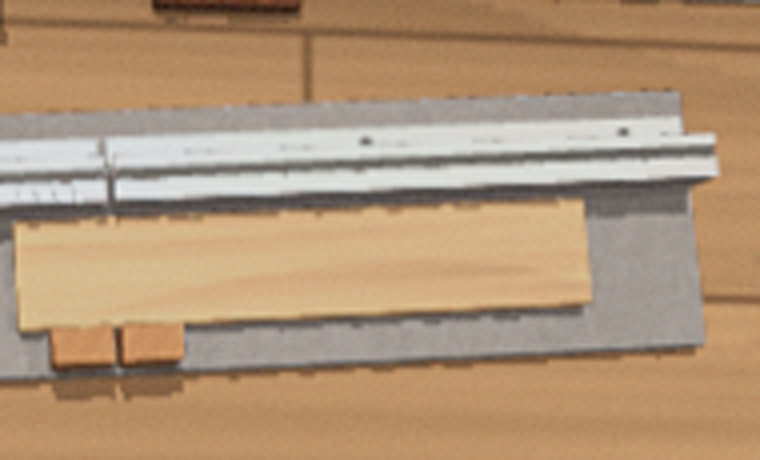

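View pics/sideA.png

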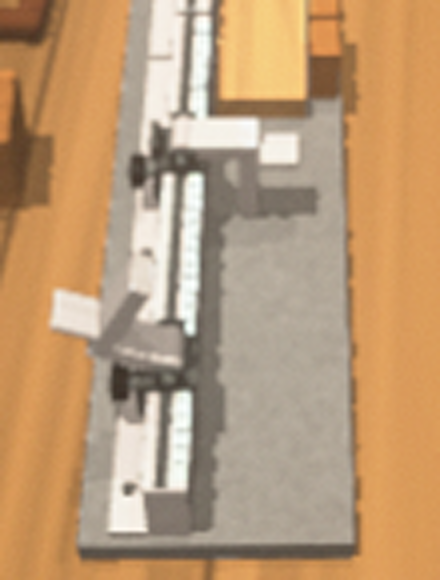

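```bash
python3 - <<'E'
from h import *
i=eyes.camera_info("top"); s=eyes.camera_info("side")
g=lambda A,u,v:( (110 if A else 265)+u/4-.375, 130+v/4-.375)
P={}
for n,A,u,v,z in [("FL",1,85,400,.018),("FR",0,704,345,.018),("BL",1,83,138,.018),("BR",0,680,93,.018),
 ("bd+yback",1,636,224,.038),("bd+yfront",1,640,331,.038),("bd-yback",0,584,201,.038),("bd-yfront",0,591,303,.038),
 ("fenceFaceL",1,63,231,.068),("fenceFaceR",0,717,176,.068),("kerf front",0,113,207,.068),
 ("near tab tipL",1,474,319,.074),("near tab tipR",1,519,316,.074),("near barL",1,470,185,.088),("near barR",1,515,185,.088)]:
    P[n]=onz(i,*g(A,u,v),z); print(n,P[n].round(4))
def S(n,u,v,z): print("side",n,onz(s,200+u/4-.375,190+v/4-.375,z).round(4))
S("FL",355,545,.018);S("BL",80,545,.018);S("bd end back",216,98,.038);S("bd end front",307,100,.038)
S("near tab tip",299,163,.074);S("near tab tip far",298,134,.074);S("fence end front",188,490,.068)
a=P["FR"][:2];b=P["FL"][:2];print("len",np.linalg.norm(b-a)); dd=(b-a);print("yaw front",np.arctan2(-dd[0],dd[1]))
dd=(P["BL"]-P["BR"]);print("yaw back",np.arctan2(-dd[0],dd[1]),np.linalg.norm(dd))
dd=(P["fenceFaceL"]-P["fenceFaceR"]);print("yaw fence",np.arctan2(-dd[0],dd[1]),np.linalg.norm(dd))
dd=(P["bd+yfront"]-P["bd-yfront"]);print("yaw bd",np.arctan2(-dd[0],dd[1]),np.linalg.norm(dd))
E
```

```text
FL [0.4829 0.33   0.018 ]
FR [ 0.5295 -0.3636  0.018 ]
BL [0.6303 0.3412 0.018 ]
BR [ 0.677  -0.3551  0.018 ]
bd+yback [0.585  0.0294 0.038 ]
bd+yfront [0.526  0.0259 0.038 ]
bd-yback [ 0.6067 -0.2884  0.038 ]
bd-yfront [ 0.549  -0.2908  0.038 ]
fenceFaceL [0.568  0.3329 0.068 ]
fenceFaceR [ 0.6166 -0.3538  0.068 ]
kerf front [ 0.5898 -0.0216  0.068 ]
near tab tipL [0.5255 0.1132 0.074 ]
near tab tipR [0.5277 0.0898 0.074 ]
near barL [0.5938 0.1167 0.088 ]
near barR [0.5944 0.0934 0.088 ]
side FL [0.4805 0.3346 0.018 ]
side BL [0.6274 0.3444 0.018 ]
side bd end back [0.5861 0.0322 0.038 ]
side bd end front [0.5261 0.0297 0.038 ]
side near tab tip [0.5257 0.1155 0.074 ]
side near tab tip far [0.5279 0.0921 0.074 ]
side fence end front [0.568  0.3352 0.068 ]
len 0.6951732165660595
yaw front 0.0669801728680845
yaw back 0.06683847937046455 0.6978775009782326
yaw fence 0.07063519704512325 0.6883797391115272
yaw bd 0.07249261359125735 0.31757961159203013
```

```bash
cat >> h.py <<'E'
PSI=.068;O=np.array([.590,.030,0.]);c,s=np.cos(PSI),np.sin(PSI)
RS=np.array([[c,-s,0],[s,c,0],[0,0,1]])
W=lambda p:O+RS@np.array(p)
ST=lambda X:RS.T@(np.array(X)-O)
E
python3 - <<'E'
from h import *
i=eyes.camera_info("top"); sd=eyes.camera_info("side")
g=lambda u,v:(110+u/4-.375,130+v/4-.375)
h=lambda u,v:(200+u/4-.375,190+v/4-.375)
def P(n,inf,px,z):
    X=onz(inf,*px,z);print(n,X.round(4),"st",ST(X).round(4))
P("far tab tip L",i,g(157,67),.125);P("far tab tip R",i,g(202,64),.125)
P("far leg end? L",i,g(142,155),.155);P("far leg end R",i,g(190,152),.155)
P("far S tab tip near",sd,h(53,318),.125);P("far S tab tip far",sd,h(53,289),.125)
P("near tab L",i,g(474,319),.074);P("near tab R",i,g(519,316),.074)
P("near S",sd,h(299,163),.074);P("near S",sd,h(298,134),.074)
P("bd end",i,g(638,278),.038);P("bd rear",i,(265+588/4-.375,130+252/4-.375),.038)
# depth points
z=np.load("pics/top0.npz");c=cloud(i,z["d"])
for u,v in [(154,155),(152,166),(158,176),(234,203),(233,185)]: print(u,v,ST(c[v,u]).round(4))
z=np.load("pics/side0.npz");c=cloud(sd,z["d"])
for u,v in [(218,267),(229,270),(236,277),(270,227),(255,222)]: print("s",u,v,ST(c[v,u]).round(4))
# obstacles
z=np.load("pics/top0.npz");c=cloud(i,z["d"])
for u,v in [(250,105),(393,280),(150,340)]: print("obs",c[v,u].round(3))
E
```

```text
far tab tip L [0.6427 0.2735 0.125 ] st [0.0691 0.2394 0.125 ]
far tab tip R [0.6448 0.2509 0.125 ] st [0.0696 0.2166 0.125 ]
far leg end? L [0.5904 0.2698 0.155 ] st [0.0167 0.2392 0.155 ]
far leg end R [0.5924 0.2466 0.155 ] st [0.0172 0.216  0.155 ]
far S tab tip near [0.6423 0.2732 0.125 ] st [0.0687 0.239  0.125 ]
far S tab tip far [0.6455 0.255  0.125 ] st [0.0707 0.2207 0.125 ]
near tab L [0.5255 0.1132 0.074 ] st [-0.0587  0.0874  0.074 ]
near tab R [0.5277 0.0898 0.074 ] st [-0.0581  0.0639  0.074 ]
near S [0.5257 0.1155 0.074 ] st [-0.0583  0.0897  0.074 ]
near S [0.5279 0.0921 0.074 ] st [-0.0577  0.0662  0.074 ]
bd end [0.5551 0.0277 0.038 ] st [-0.035  0.     0.038]
bd rear [ 0.5777 -0.2899  0.038 ] st [-0.034  -0.3183  0.038 ]
154 155 [0.0534 0.2314 0.1152]
152 166 [0.0214 0.2264 0.1527]
158 176 [0.0151 0.2291 0.0901]
234 203 [-0.0459  0.0747  0.0747]
233 185 [-0.0105  0.0746  0.0897]
s 218 267 [0.0592 0.2317 0.1222]
s 229 270 [0.0354 0.2409 0.1246]
s 236 277 [0.0231 0.2384 0.0954]
s 270 227 [-0.0477  0.0785  0.0736]
s 255 222 [-0.0114  0.0748  0.0876]
obs [0.755 0.074 0.074]
obs [ 0.386 -0.229  0.087]
obs [0.247 0.276 0.018]
```

Call:
step_arm([
  [1,0,0,0,0,0,0.83],
  [1,0,0,0,0,0,0.82],
  [1,-0.5,-0.4,0,0,0,0],
  [1,-0.9,-0.75,0,0,0,0],
  [1,-0.9,-0.75,0,0,0,0],
  [1,-0.9,-0.75,0,0,0,0],
  [1,-0.9,-0.75,0,0,0,0],
  [1,-0.9,-0.75,0,0,0,0],
  [1,-0.9,-0.75,0,0,0,0],
  [1,-0.9,-0.75,0,0,0,0],
])

```text
time: 1.1
position: [0.3141, -0.4157, 0.4046]
tool_rot: [0.732, -0.681, -0.001, -0.0]
ft_force: [-0.2, 0.2, -0.3]
grip_width: 0.0149
```

Call:
step_arm([
  [1,-0.9,-0.75,0,0,0,0],
  [1,-0.9,-0.75,0,0,0,0],
  [1,-0.9,-0.75,0,0,0,0],
  [1,-0.9,-0.75,0,0,0,0],
  [1,-0.9,-0.5,0,0,0,0],
  [1,-1,0,0,0,0,0],
  [1,-1,0,0,0,0,0],
  [1,-1,0,0,0,0,0],
  [1,-1,0,0,0,0,0],
  [1,-1,0,0,0,0,0],
])

```text
time: 2.1
position: [0.3837, -0.1729, 0.4046]
tool_rot: [0.732, -0.681, -0.001, -0.0]
ft_force: [0.1, 0.3, -0.2]
grip_width: 0.0006
```

Call:
step_arm([
  [1,-1,0,0,0,0,0],
  [1,-1,0,0,0,0,0],
  [1,-1,0,0,0.5,0,0],
  [1,-1,0,0,0.8,0,0],
  [1,-1,0,0,0.9,0,0],
  [1,-1,0,0,0.9,0,0],
  [1,-1,0,0,0.9,0,0],
  [1,-1,0,0,0.9,0,0],
  [1,-0.8,0,0,0.9,0,0],
  [1,0,0,0,0,0,0],
])

```text
time: 3.1
position: [0.3713, 0.025, 0.4049]
tool_rot: [0.693, -0.638, 0.223, -0.253]
ft_force: [-0.7, -0.4, 0.9]
grip_width: 0.0003
```

```bash
cat >> h.py <<'E'
from scipy.spatial.transform import Rotation as Rot
def tip():
    o=status.get_obs(); R=Rot.from_quat(o["tool_rot"]).as_matrix()
    P=np.array(o["position"]); return P,R,ST(P+R[:,2]*.182),RS.T@R,o
def show():
    P,R,T,RT,o=tip(); print("t",round(o["time"],2),"TCP",P.round(4),"tip st",T.round(4),"q",np.round(o["q"],2),"F",np.round(o["ft_force"],1)); print(RT.round(3))
def to(target,n=0):
    P,R,T,RT,o=tip(); d=RT.T@(np.array(target)-T); print("tool-frame shares",(d/.025).round(2))
E
python3 -c "
from h import *
show(); to((-.085,.077,.05))"
```

```text
t 3.1 TCP [0.3713 0.025  0.4049] tip st [-0.1031  0.0142  0.2642] q [-0.33  0.13  2.23  1.08  0.31  0.19] F [-0.7 -0.4  0.9]
[[ 0.019 -0.773  0.634]
 [-1.    -0.006  0.023]
 [-0.014 -0.634 -0.773]]
tool-frame shares [-2.38  4.86  7.14]
```

Call:
step_arm([
  [1,-0.3,0.5,0.7,0,0,0],
  [1,-0.3,0.5,0.7,0,0,0],
  [1,-0.3,0.5,0.7,0,0,0],
  [1,-0.3,0.5,0.7,0,0,0],
  [1,-0.3,0.5,0.7,0,0,0],
  [1,-0.3,0.5,0.7,0,0,0],
  [1,-0.3,0.5,0.7,0,0,0],
  [1,-0.3,0.4,0.6,0,0,0],
  [1,0,0,0,0,0,0],
  [1,0,0,0,0,0,0],
])

```text
time: 4.1
position: [0.3807, 0.0749, 0.2796]
tool_rot: [0.693, -0.635, 0.219, -0.263]
ft_force: [-0.0, -0.3, -0.0]
grip_width: 0.0007
```

```bash
python3 -c "
from h import *
show(); to((-.085,.077,.05))"
```

```text
t 4.1 TCP [0.3807 0.0749 0.2796] tip st [-0.089   0.0667  0.1403] q [-0.16  0.53  2.35  2.7   0.45 -1.35] F [-0.  -0.3 -0. ]
[[ 0.03  -0.766  0.642]
 [-0.999 -0.004  0.042]
 [-0.03  -0.642 -0.766]]
tool-frame shares [-0.3   2.19  2.89]
```

Call:
step_arm([
  [1,-0.1,0.4,0.6,0,0,0],
  [1,-0.1,0.4,0.6,0,0,0],
  [1,-0.1,0.4,0.6,0,0,0],
  [1,0,0.4,0.5,0,0,0],
  [1,0,0.4,0.4,0,0,0],
  [1,0,0.2,0.2,0,0,0],
  [1,0,0,0,0,0,0],
  [1,0,0,0,0,0,0],
  [1,0,0,0,0,0,0],
  [1,0,0,0,0,0,0],
])

```text
time: 5.1
position: [0.3842, 0.0853, 0.1898]
tool_rot: [0.692, -0.635, 0.221, -0.263]
ft_force: [-0.2, -0.3, -0.2]
grip_width: 0.0005
```

```bash
python3 -c "
from h import *
show(); to((-.042,.077,.045))
for n in ['side','top']:
    p,d=eyes.camera(n); cv2.imwrite('pics/%s1.png'%n,p[:,:,::-1])
p=eyes.camera('side')[0];cv2.imwrite('pics/side1c.png',cv2.resize(p[150:350,190:390],None,fx=3,fy=3)[:,:,::-1])
"
```

```text
t 5.1 TCP [0.3842 0.0853 0.1898] tip st [-0.0844  0.0765  0.0507] q [-0.12  0.84  2.38  2.91  0.78 -1.55] F [-0.2 -0.3 -0.2]
[[ 0.028 -0.765  0.644]
 [-0.999 -0.003  0.04 ]
 [-0.029 -0.644 -0.764]]
tool-frame shares [ 0.03 -1.15  1.27]
```

View pics/side1c.png

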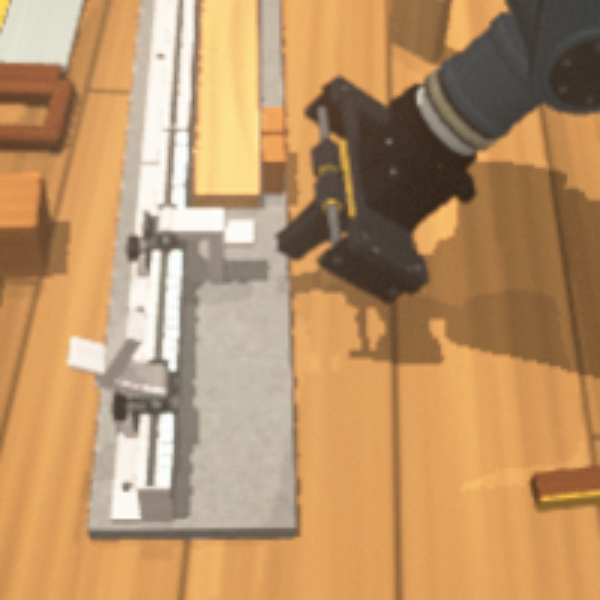

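View pics/top1.png

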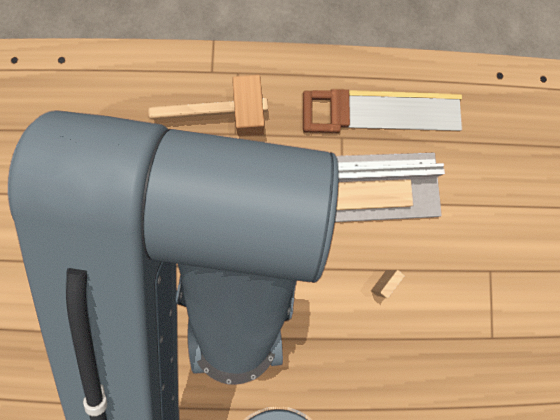

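Call:
step_arm([
  [1,0,-0.1,0.4,0,0,0],
  [1,0,-0.24,0.4,0,0,0],
  [1,0,-0.25,0.25,0,0,0],
  [1,0,-0.25,0.2,0,0,0],
  [1,0,0,0,0,0,0],
  [1,0,0,0,0,0,0],
  [1,0,-0.16,-0.19,0,0,0],
  [1,0,-0.16,-0.19,0,0,0],
  [1,0,-0.16,-0.19,0,0,0],
  [1,0,-0.16,-0.19,0,0,0],
])

```text
time: 6.25
position: [0.4195, 0.0885, 0.2041]
tool_rot: [0.692, -0.635, 0.22, -0.262]
ft_force: [-1.9, 1.5, -0.1]
grip_width: 0.0006
```

```bash
python3 -c "
from h import *
show()
p=eyes.camera('side')[0];cv2.imwrite('pics/side2c.png',cv2.resize(p[180:300,210:360],None,fx=5,fy=5)[:,:,::-1])
"
```

```text
t 6.25 TCP [0.4195 0.0885 0.2041] tip st [-0.0494  0.0774  0.0647] q [-0.1   0.76  2.28  2.88  0.6  -1.48] F [-1.9  1.5 -0.1]
[[ 0.029 -0.767  0.642]
 [-0.999 -0.003  0.041]
 [-0.029 -0.642 -0.766]]
```

View pics/side2c.png

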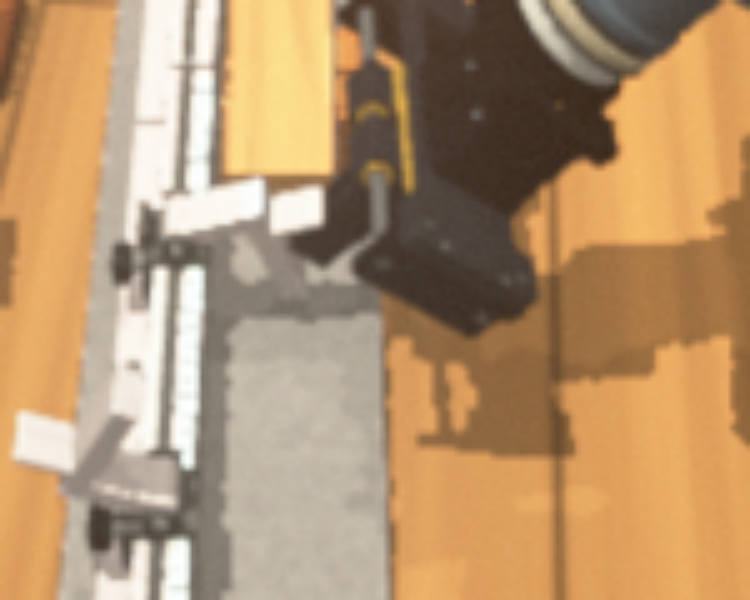

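Call:
step_arm([
  [1,0,-0.27,-0.32,0,0,0],
  [1,0,-0.27,-0.32,0,0,0],
  [1,0,-0.27,-0.32,0,0,0],
  [1,0,-0.3,-0.32,0,0,0],
  [1,0,-0.4,-0.1,0,0,0],
  [1,0,-0.46,0.03,0,0,0],
  [1,0,-0.46,0.05,0,0,0],
  [1,0,-0.46,0.1,0,0,0],
  [1,0,0,0,0,0,0],
  [1,0,0,0,0,0,0],
])

```text
time: 7.3
position: [0.4563, 0.0897, 0.2733]
tool_rot: [0.692, -0.635, 0.221, -0.263]
ft_force: [-0.7, -0.6, -0.3]
grip_width: 0.0002
```

```bash
python3 -c "
from h import *
show()
p=eyes.camera('side')[0];cv2.imwrite('pics/side3c.png',cv2.resize(p[180:300,210:360],None,fx=5,fy=5)[:,:,::-1])
"
```

```text
t 7.3 TCP [0.4563 0.0897 0.2733] tip st [-0.0121  0.076   0.1343] q [-0.08  0.56  2.16  2.66  0.3  -1.23] F [-0.7 -0.6 -0.3]
[[ 0.028 -0.765  0.644]
 [-0.999 -0.003  0.04 ]
 [-0.029 -0.644 -0.764]]
```

View pics/side3c.png

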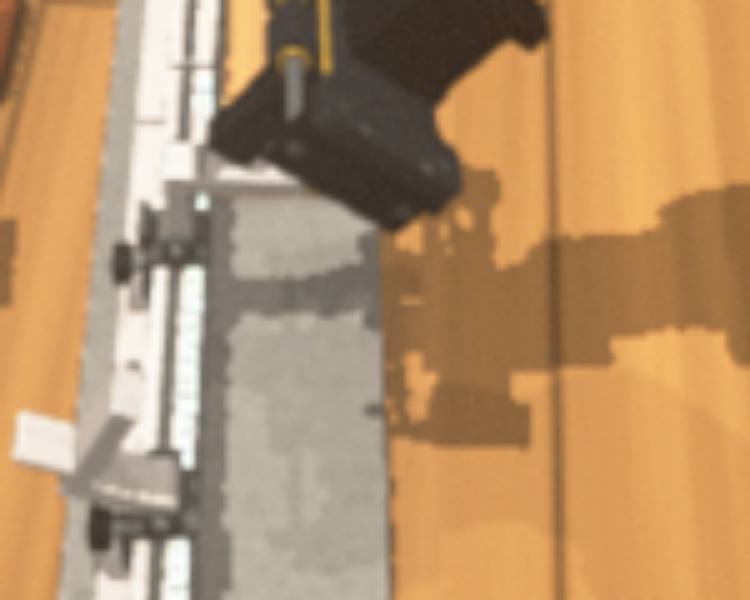

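Call:
step_arm([
  [1,0,-0.37,0.18,0,0,0],
  [1,0,-0.37,0.18,0,0,0],
  [1,0,-0.37,0.18,0,0,0],
  [1,0,-0.31,0.26,0,0,0],
  [1,0,-0.31,0.26,0,0,0],
  [1,0,-0.31,0.26,0,0,0],
  [1,0,0,0,0,0,0],
  [1,0,0,0,0,0,0],
  [1,0,0,0,0,0,0],
  [1,0,0,0,0,0,0],
])

```text
time: 8.35
position: [0.5155, 0.0954, 0.2802]
tool_rot: [0.692, -0.635, 0.22, -0.262]
ft_force: [-0.7, 0.5, -0.2]
grip_width: 0.0006
```

```bash
python3 -c "
from h import *
show()
p=eyes.camera('side')[0];cv2.imwrite('pics/side4c.png',cv2.resize(p[180:300,210:360],None,fx=5,fy=5)[:,:,::-1])
"
```

```text
t 8.35 TCP [0.5155 0.0954 0.2802] tip st [0.0469 0.0777 0.1407] q [-0.06  0.58  2.01  2.39  0.18 -0.92] F [-0.7  0.5 -0.2]
[[ 0.028 -0.767  0.641]
 [-0.999 -0.003  0.041]
 [-0.029 -0.642 -0.766]]
```

View pics/side4c.png

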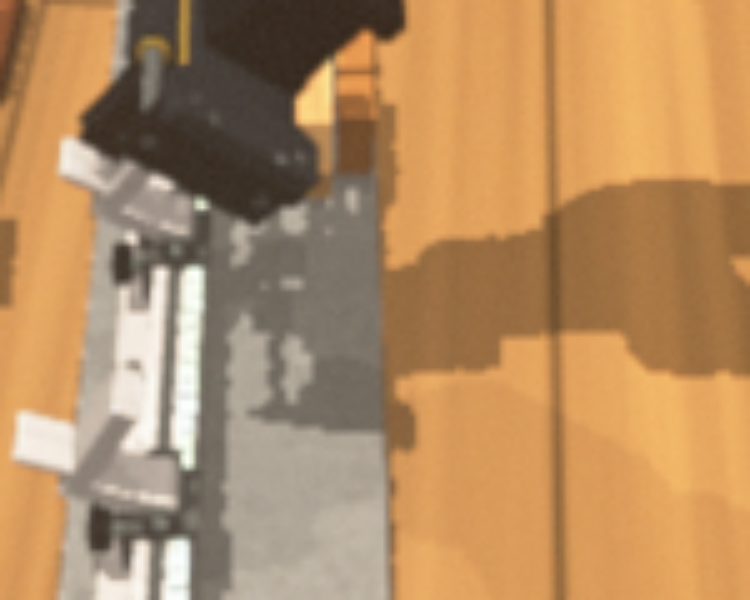

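Call:
step_arm([
  [1,0,-0.3,-0.38,0,0,0],
  [1,0,-0.64,-0.77,0,0,0],
  [1,0,-0.64,-0.77,0,0,0],
  [1,0,-0.64,-0.77,0,0,0],
  [1,-1,-0.64,-0.77,0,0,0],
  [1,-1,0,0,-0.9,0,0],
  [1,-1,0,0,-0.9,0,0],
  [1,-1,0,0,-0.9,0,0],
  [1,-1,0,0,-0.9,0,0],
  [1,-1,0,0,-0.9,0,0],
])

```text
time: 9.4
position: [0.5094, 0.1639, 0.3389]
tool_rot: [0.732, -0.641, 0.106, -0.204]
ft_force: [0.7, 1.4, 0.5]
grip_width: 0.001
```

Call:
step_arm([
  [1,0,0,0,-0.5,0,0],
  [1,0,0,0,0,0,0],
  [1,0,0,0,0,0,0],
  [1,0,0,0,0,0,0],
  [1,0,0,0,0,0,0],
  [1,0,0,0,0,0,0],
  [1,0,0,0,0,0,0],
  [1,0,0,0,0,0,0],
  [1,0,0,0,0,0,0],
  [1,0,0,0,0,0,0],
])

```text
time: 10.4
position: [0.5101, 0.1639, 0.3391]
tool_rot: [0.739, -0.644, 0.085, -0.18]
ft_force: [0.6, -0.0, -0.4]
grip_width: 0.0004
```

```bash
python3 -c "
from h import *
show();to((.090,.228,.20));to((.09,.228,.141))
p=eyes.camera('side')[0];cv2.imwrite('pics/side5c.png',p[:,:,::-1])
"
```

```text
t 10.4 TCP [0.5101 0.1639 0.3391] tip st [-0.0037  0.163   0.1716] q [0.07 0.46 1.85 0.29 0.47 1.27] F [ 0.6 -0.  -0.4]
[[ 0.089 -0.926  0.368]
 [-0.99  -0.043  0.132]
 [-0.106 -0.376 -0.921]]
tool-frame shares [-2.36 -4.01  0.67]
tool-frame shares [-2.11 -3.12  2.85]
```

View pics/side5c.png

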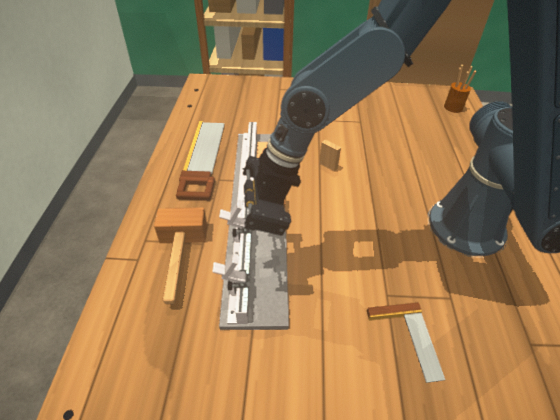

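```bash
cat >> h.py <<'E'
DOWNY=np.array([[0,-1,0],[-1,0,0],[0,0,-1.]])
def rotto(D):
    P,R,T,RT,o=tip(); v=Rot.from_matrix(RT.T@D).as_rotvec(degrees=True); print("rot shares",(v/8).round(2))
E
python3 -c "
from h import *
rotto(DOWNY);P,R,T,RT,o=tip()
print('up50 shares',(RT.T@[0,0,.05]/.025).round(2))"
```

```text
rot shares [-2.74  0.87  0.49]
up50 shares [-0.21 -0.75 -1.84]
```

Call:
step_arm([
  [1,-0.1,-0.38,-0.92,0,0,0],
  [1,-0.1,-0.38,-0.92,0,0,0],
  [1,0,0,0,-0.55,0.17,0.1],
  [1,0,0,0,-0.55,0.17,0.1],
  [1,0,0,0,-0.55,0.18,0.1],
  [1,0,0,0,-0.55,0.18,0.1],
  [1,0,0,0,-0.54,0.17,0.09],
  [1,0,0,0,0,0,0],
  [1,0,0,0,0,0,0],
  [1,0,0,0,0,0,0],
])

```text
time: 11.45
position: [0.5101, 0.1637, 0.3891]
tool_rot: [0.731, -0.683, -0.0, -0.001]
ft_force: [-1.3, -0.1, 0.6]
grip_width: 0.0003
```

```bash
python3 -c "
from h import *
show();rotto(DOWNY);to((.090,.228,.20));to((.09,.228,.141))
"
```

```text
t 11.45 TCP [0.5101 0.1637 0.3891] tip st [-0.0705  0.139   0.2071] q [0.1  0.43 1.67 0.   1.04 1.6 ] F [-1.3 -0.1  0.6]
[[ 0.    -1.     0.001]
 [-1.    -0.     0.001]
 [-0.001 -0.001 -1.   ]]
rot shares [-0.    0.01  0.  ]
tool-frame shares [-3.56 -6.42  0.29]
tool-frame shares [-3.55 -6.42  2.65]
```

Call:
step_arm([
  [1,-0.5,-0.9,0,0,0,0],
  [1,-0.5,-0.9,0,0,0,0],
  [1,-0.5,-0.9,0,0,0,0],
  [1,-0.5,-0.9,0,0,0,0],
  [1,-0.5,-0.9,0,0,0,0],
  [1,-0.5,-0.9,0,0,0,0],
  [1,-0.55,-1,0,0,0,0],
  [1,0,0,0.8,0,0,0],
  [1,0,0,0.9,0,0,0],
  [1,0,0,0.9,0,0,0],
])

```text
time: 12.45
position: [0.6638, 0.2632, 0.3234]
tool_rot: [0.731, -0.682, -0.0, -0.001]
ft_force: [1.4, 0.1, 0.3]
grip_width: 0.0005
```

```bash
python3 -c "
from h import *
show()
p=eyes.camera('side')[0];cv2.imwrite('pics/side6c.png',cv2.resize(p[150:350,150:350],None,fx=3,fy=3)[:,:,::-1])
"
```

```text
t 12.45 TCP [0.6638 0.2632 0.3234] tip st [0.0896 0.2279 0.1414] q [0.22 0.73 1.26 0.   1.15 1.72] F [1.4 0.1 0.3]
[[ 0.    -1.     0.001]
 [-1.    -0.     0.001]
 [-0.001 -0.001 -1.   ]]
```

View pics/side6c.png

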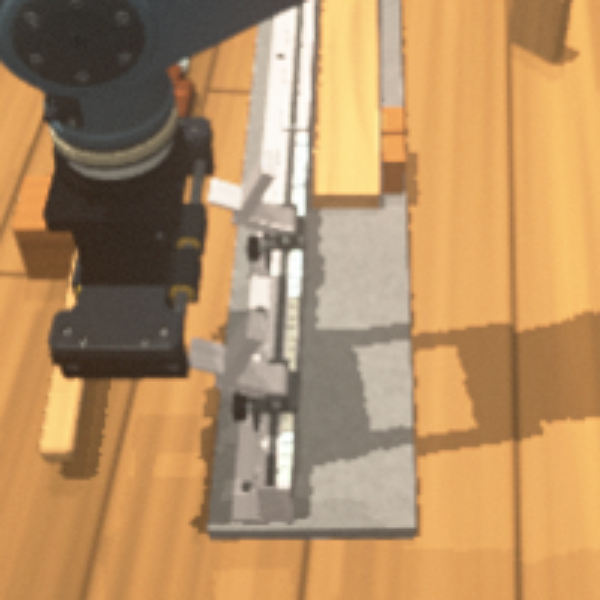

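Call:
step_arm([
  [1,0,0.4,0,0,0,0],
  [1,0,0.5,0,0,0,0],
  [1,0,0.5,0,0,0,0],
  [1,0,0.5,0,0,0,0],
  [1,0,0.5,0,0,0,0],
  [1,0,0.5,0,0,0,0],
  [1,0,0.6,0,0,0,0],
  [1,0,0.7,0,0,0,0],
  [1,0,0.8,0,0,0,0],
  [1,0,0.9,-0.3,0,0,0],
])

```text
time: 13.5
position: [0.5157, 0.2529, 0.333]
tool_rot: [0.731, -0.683, -0.0, -0.001]
ft_force: [-1.2, -0.4, 0.2]
grip_width: 0.0001
```

Call:
step_arm([
  [1,0,0.9,-0.6,0,0,0],
  [1,0,0,-1,0,0,0],
  [1,0,0,-1,0,0,0],
  [1,0,0,0,0,0,0],
  [1,0,0,0,0,0,0],
  [1,0,0,0,0,0,0],
  [1,0,0,0,0,0,0],
  [1,0,0,0,0,0,0],
  [1,0,0,0,0,0,0],
  [1,0,0,0,0,0,0],
])

```text
time: 14.5
position: [0.4943, 0.2515, 0.3962]
tool_rot: [0.731, -0.683, -0.001, 0.0]
ft_force: [-0.3, 0.2, 0.2]
grip_width: 0.0003
```

```bash
python3 -c "
from h import *
show()
p=eyes.camera('side')[0];cv2.imwrite('pics/side7c.png',cv2.resize(p[150:350,150:350],None,fx=3,fy=3)[:,:,::-1])
"
```

```text
t 14.5 TCP [0.4943 0.2515 0.3962] tip st [-0.0806  0.2276  0.2142] q [0.27 0.44 1.62 0.   1.08 1.77] F [-0.3  0.2  0.2]
[[ 0.    -1.    -0.001]
 [-1.    -0.     0.001]
 [-0.001  0.001 -1.   ]]
```

View pics/side7c.png

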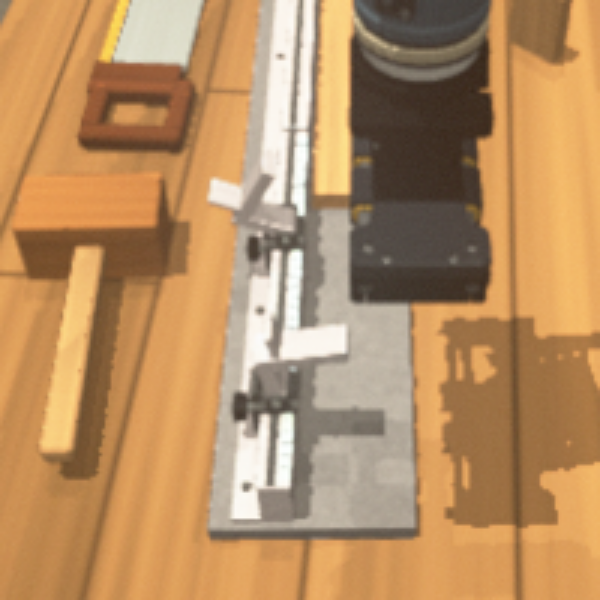

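```bash
python3 -c "
from h import *
for n in range(1): 
  p=eyes.camera('side')[0];cv2.imwrite('pics/side8c.png',cv2.resize(p[225:325,200:300],None,fx=6,fy=6,interpolation=2)[:,:,::-1])
q=eyes.camera('top')[0];cv2.imwrite('pics/top8.png',cv2.resize(q[130:250,110:310],None,fx=4,fy=4)[:,:,::-1])
show()
"
```

```text
t 14.65 TCP [0.4944 0.2515 0.3966] tip st [-0.0805  0.2277  0.2146] q [0.27 0.44 1.62 0.   1.08 1.77] F [0.2 0.7 0.1]
[[ 0.    -1.    -0.001]
 [-1.    -0.     0.001]
 [-0.001  0.001 -1.   ]]
```

View pics/side8c.png

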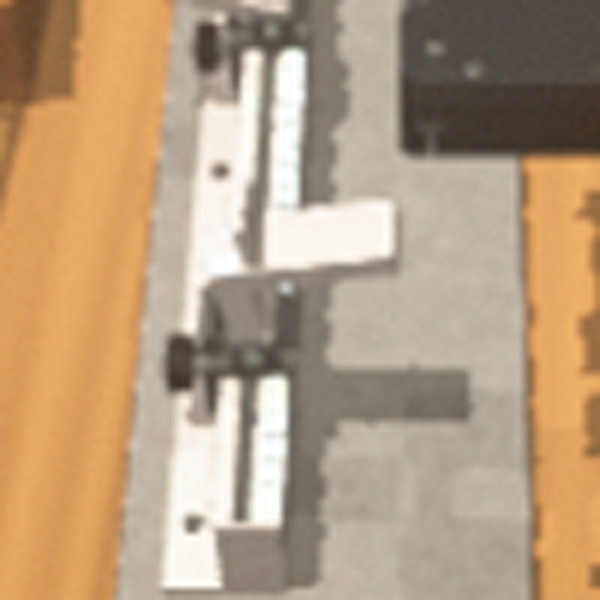

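View pics/top8.png

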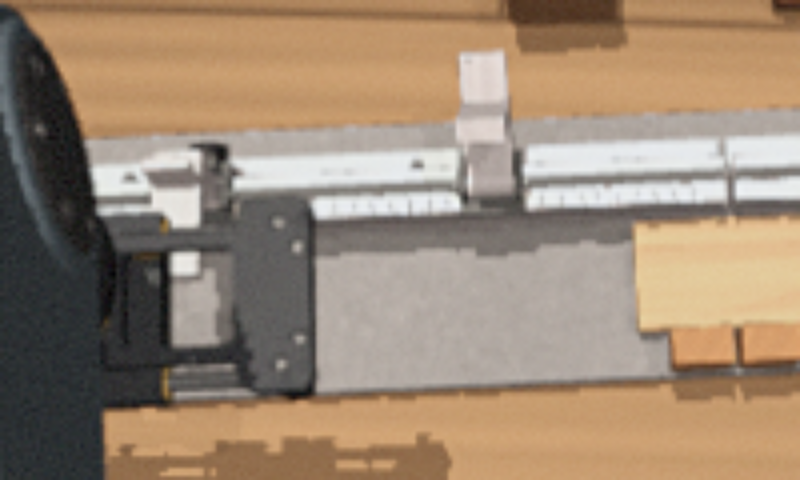

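```bash
python3 -c "
from h import *
sd=eyes.camera_info('side');p,d=eyes.camera('side');c=cloud(sd,d)
C=(c-O)@RS
m=(abs(C[...,1]-.228)<.03)&(C[...,2]>.075)&(C[...,2]<.19)&(C[...,0]<.09)&(C[...,0]>-.08)
X=C[m]
for k in range(-8,9):
    s=X[(X[:,0]>=k*.01)&(X[:,0]<k*.01+.01)]
    if len(s): print(k*10,len(s),s[:,1].min().round(3),s[:,1].max().round(3),'z',np.percentile(s[:,2],[5,50,95]).round(3))
q,d=eyes.camera('top');i=eyes.camera_info('top');C=(cloud(i,d)-O)@RS
for u,v in [(152,172),(156,178),(157,190),(156,197)]: print(C[v,u].round(3))
"
```

```text
-50 11 0.223 0.244 z [0.126 0.128 0.131]
-40 65 0.219 0.245 z [0.126 0.135 0.136]
-30 57 0.222 0.244 z [0.124 0.133 0.135]
-20 60 0.219 0.244 z [0.122 0.131 0.133]
-10 62 0.22 0.247 z [0.077 0.129 0.132]
0 133 0.219 0.248 z [0.076 0.127 0.149]
10 120 0.22 0.25 z [0.083 0.122 0.153]
20 76 0.219 0.248 z [0.075 0.087 0.126]
30 4 0.234 0.241 z [0.081 0.085 0.088]
[0.009 0.226 0.154]
[0.002 0.224 0.132]
[-0.06   0.177  0.327]
[-0.037  0.223  0.136]
```

Call:
step_arm([
  [1,0,-0.6,0,0,0,0],
  [1,0,-0.9,0,0,0,0],
  [1,0,-0.9,0,0,0,0],
  [1,0,-0.9,0,0,0,0],
  [1,0,-0.9,0,0,0,0],
  [1,0,-0.9,0,0,0,0],
  [1,0,-0.5,0,0,0,0],
  [1,0,0,0,0,0,0],
  [1,0,0,0,0,0,0],
  [1,0,0,0,0,0,0],
])

```text
time: 15.75
position: [0.6331, 0.2611, 0.3965]
tool_rot: [0.731, -0.683, -0.001, 0.0]
ft_force: [-0.6, 0.5, 0.1]
grip_width: 0.0006
```

```bash
python3 -c "
from h import *
show();to((.06,.228,.135))
sd=eyes.camera_info('side');p,d=eyes.camera('side');c=cloud(sd,d)
cv2.imwrite('pics/side9c.png',cv2.resize(p[150:350,150:350],None,fx=3,fy=3)[:,:,::-1])
C=(c-O)@RS
m=(abs(C[...,1]-.228)<.03)&(C[...,2]>.03)&(C[...,2]<.19)&(C[...,0]<.09)&(C[...,0]>-.08)
X=C[m]
for k in range(-8,9):
    s=X[(X[:,0]>=k*.01)&(X[:,0]<k*.01+.01)]
    if len(s): print(k*10,len(s),'z',np.percentile(s[:,2],[5,50,95]).round(3))
"
```

```text
t 15.75 TCP [0.6331 0.2611 0.3965] tip st [0.0584 0.2278 0.2145] q [0.23 0.62 1.28 0.   1.25 1.73] F [-0.6  0.5  0.1]
[[ 0.    -1.    -0.002]
 [-1.    -0.     0.001]
 [-0.001  0.002 -1.   ]]
tool-frame shares [-0.01 -0.07  3.18]
-70 4 z [0.089 0.09  0.091]
-60 55 z [0.086 0.093 0.097]
-50 59 z [0.094 0.099 0.104]
-40 74 z [0.098 0.106 0.138]
-30 75 z [0.103 0.124 0.135]
-20 63 z [0.107 0.118 0.121]
-10 79 z [0.075 0.118 0.123]
0 118 z [0.062 0.084 0.111]
10 98 z [0.068 0.087 0.097]
20 94 z [0.053 0.076 0.089]
30 39 z [0.053 0.061 0.088]
40 19 z [0.053 0.062 0.064]
```

View pics/side9c.png

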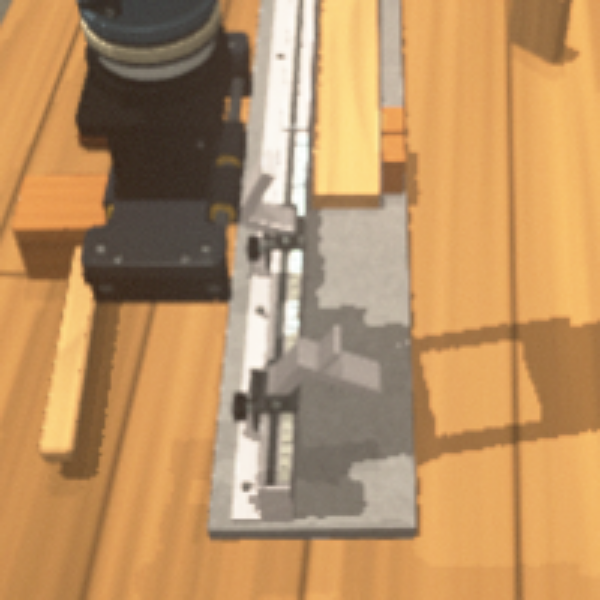

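Call:
step_arm([
  [1,0.6,0.3,0,0,0,0],
  [1,1,0.4,0,0,0,0],
  [1,1,0.4,0,0,0,0],
  [1,1,0.4,0,0,0,0],
  [1,1,0.4,0,0,0,0],
  [1,1,0.4,0,0,0,0],
  [1,1,0.4,0,0,0,0],
  [1,1,0.4,0,0,0,0],
  [1,1,0.4,0,0,0,0],
  [1,1,0.2,0,0,0,0],
])

```text
time: 16.8
position: [0.5565, 0.0148, 0.3969]
tool_rot: [0.731, -0.682, -0.001, 0.0]
ft_force: [0.5, -0.1, 0.3]
grip_width: 0.0003
```

Call:
step_arm([
  [1,1,0,0,0,0,0],
  [1,1,0,0,0,0,0],
  [1,1,0,0,0,0,0],
  [1,1,0,0,0,0,0],
  [1,1,0,0,0,0,0],
  [1,1,0,0,0,0,0],
  [1,1,0,0,0,0,0],
  [1,1,0,0,0,0,0],
  [1,1,0,0,0,0,0],
  [1,1,0,0,0,0,0],
])

```text
time: 17.8
position: [0.5746, -0.2345, 0.3967]
tool_rot: [0.731, -0.682, -0.0, -0.0]
ft_force: [0.2, 0.1, 0.6]
grip_width: 0.0004
```

Call:
step_arm([
  [1,1,0,0,0,0,0],
  [1,1,0,0,0,0,0],
  [1,1,0,0,0,0,0],
  [1,0.4,0,0,0,0,-0.9],
  [1,0,0,0,0,0,-1],
  [1,0,0,0,0,0,-1],
  [1,0,0,0,0,0,-1],
  [1,0,0,0,0,0,-1],
  [1,0,0,0,0,0,-1],
  [1,0,0,0,0,0,-1],
])

```text
time: 18.8
position: [0.5804, -0.3182, 0.3966]
tool_rot: [0.965, -0.263, -0.0, -0.0]
ft_force: [-0.5, -0.1, 0.4]
grip_width: 0.0004
```

Call:
step_arm([
  [1,0,0,0,0,0,-1],
  [1,0,0,0,0,0,-1],
  [1,0,0,0,0,0,-1],
  [1,0,0,0,0,0,-1],
  [1,0,0,0,0,0,-0.4],
  [1,0,0,0,0,0,0],
  [1,0,0,0,0,0,0],
  [1,0,0,0,0,0,0],
  [1,0,0,0,0,0,0],
  [1,0,0,0,0,0,0],
])

```text
time: 19.8
position: [0.5808, -0.3189, 0.3963]
tool_rot: [0.999, 0.037, -0.0, -0.0]
ft_force: [0.4, -0.5, 0.3]
grip_width: 0.0003
```

```bash
python3 -c "
from h import *
show();to((-.033,-.350,.08))
D=np.array([[1,0,0],[0,-1,0],[0,0,-1.]]);rotto(D);D[:2]*=-1;rotto(D)
p=eyes.camera('side')[0]
cv2.imwrite('pics/side10.png',p[:,:,::-1])
cv2.imwrite('pics/side10c.png',cv2.resize(p[190:335,200:310],None,fx=4,fy=4,interpolation=2)[:,:,::-1])
p=eyes.camera('top')[0]
cv2.imwrite('pics/top10.png',p[:,:,::-1])
"
```

```text
t 19.8 TCP [ 0.5808 -0.3189  0.3963] tip st [-0.0329 -0.3473  0.2143] q [-0.67  0.59  1.34  0.    1.21 -0.75] F [ 0.4 -0.5  0.3]
[[ 1.     0.007 -0.   ]
 [ 0.007 -1.     0.001]
 [-0.    -0.001 -1.   ]]
tool-frame shares [-0.    0.11  5.37]
rot shares [-0.01  0.    0.05]
rot shares [-0.000e+00 -1.000e-02 -2.245e+01]
```

View pics/side10c.png

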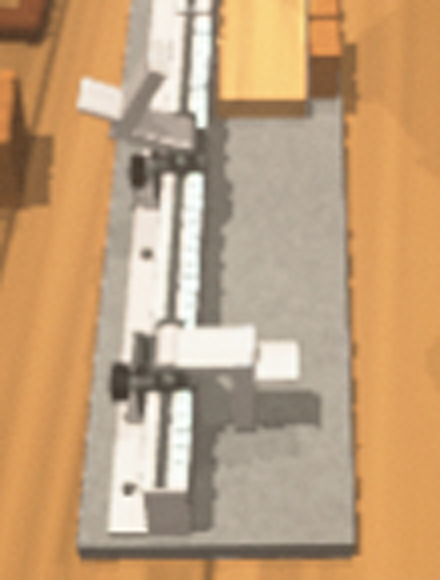

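View pics/top10.png

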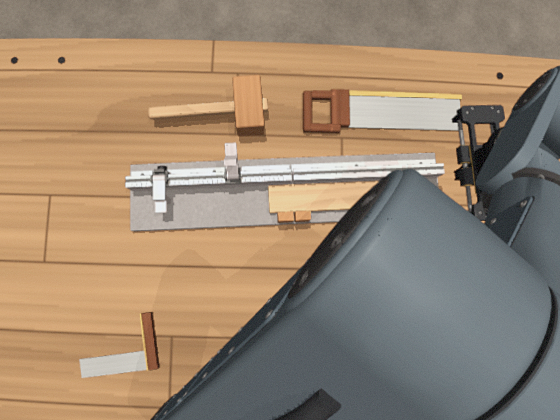

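Call:
step_arm([
  [0.65,0,0,0.9,0,0,0.05],
  [0.65,0,0,1,0,0,0],
  [0.65,0,0,1,0,0,0],
  [0.65,0,0,1,0,0,0],
  [0.65,0,0,1,0,0,0],
  [0.65,0,0,1,0,0,0],
  [0.65,0,0,0.7,0,0,0],
  [0.65,0,0,0.5,0,0,0],
  [0.65,0,0,0.35,0,0,0],
  [0.65,0,0,0,0,0,0],
])

```text
time: 20.9
position: [0.5806, -0.3186, 0.209]
tool_rot: [0.999, 0.034, -0.001, -0.001]
ft_force: [0.0, 0.2, 0.7]
grip_width: 0.0152
```

```bash
python3 -c "
from h import *
show();print(status.get_obs()['grip_width'])
p=eyes.camera('side')[0]
cv2.imwrite('pics/side11c.png',cv2.resize(p[100:230,180:320],None,fx=4,fy=4,interpolation=2)[:,:,::-1])
p=eyes.camera('wrist')[0]
cv2.imwrite('pics/w11.png',p[:,:,::-1])
"
```

```text
t 20.9 TCP [ 0.5806 -0.3186  0.209 ] tip st [-0.0334 -0.3468  0.027 ] q [-0.67  0.82  1.46  0.    0.86 -0.74] F [0.  0.2 0.7]
[[ 1.     0.    -0.002]
 [ 0.    -1.     0.002]
 [-0.002 -0.002 -1.   ]]
0.015242354150323417
```

View pics/side11c.png

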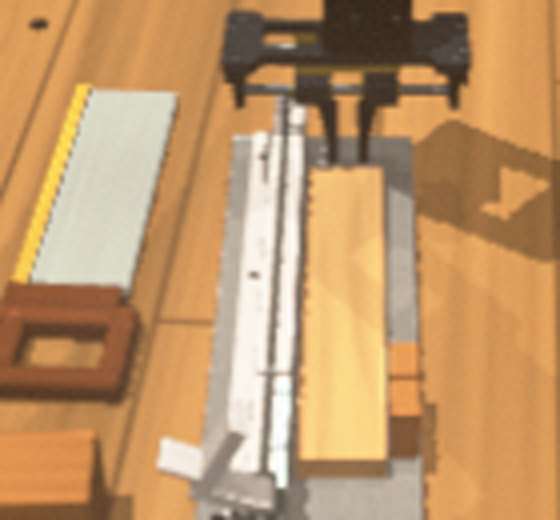

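View pics/w11.png

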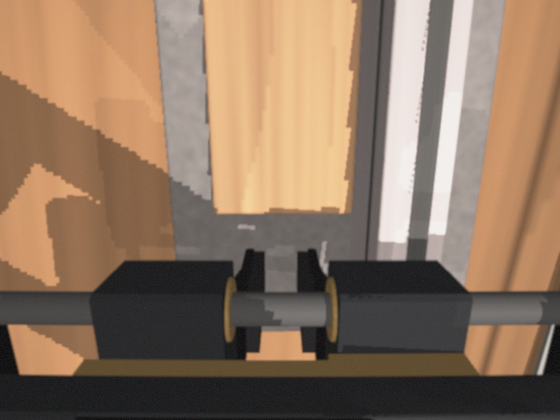

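Call:
step_arm([
  [0.65,0,-0.3,0,0,0,0],
  [0.65,0,-0.2,0,0,0,0],
  [0.65,0,-0.2,0,0,0,0],
  [0.65,0,-0.3,0,0,0,0],
  [0.65,0,-0.4,0,0,0,0],
  [0.65,0,-0.4,0,0,0,0],
  [0.65,0,-0.4,0,0,0,0],
  [0.65,0,-0.4,0,0,0,0],
  [0.65,0,-0.3,0,0,0,0],
  [0.65,0,-0.2,0,0,0,0],
])

```text
time: 22.0
position: [0.5755, -0.2405, 0.2101]
tool_rot: [0.999, 0.034, -0.0, -0.0]
ft_force: [0.6, -3.1, 1.7]
grip_width: 0.0153
```

```bash
python3 -c "
from h import *
show()
p=eyes.camera('side')[0]
cv2.imwrite('pics/side12c.png',cv2.resize(p[100:300,180:320],None,fx=3,fy=3,interpolation=2)[:,:,::-1])
"
```

```text
t 22.0 TCP [ 0.5755 -0.2405  0.2101] tip st [-0.033  -0.2687  0.0281] q [-0.57  0.79  1.57  0.    0.79 -0.64] F [ 0.6 -3.1  1.7]
[[ 1.     0.001 -0.   ]
 [ 0.001 -1.     0.001]
 [-0.    -0.001 -1.   ]]
```

View pics/side12c.png

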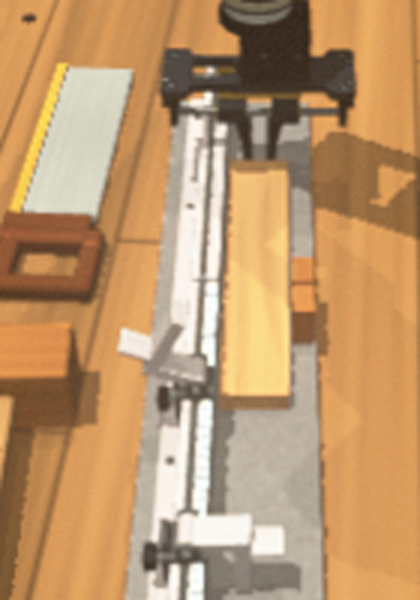

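Call:
step_arm([
  [0.65,0,-0.3,0,0,0,0],
  [0.65,0,-0.4,0,0,0,0],
  [0.65,0,-0.5,0.02,0,0,0],
  [0.65,0,-0.5,0.02,0,0,0],
  [0.65,0,-0.5,0,0,0,0],
  [0.65,0,-0.5,0,0,0,0],
  [0.65,0,-0.5,0,0,0,0],
  [0.65,0,-0.5,0,0,0,0],
  [0.65,0,-0.4,0,0,0,0],
  [0.65,0,-0.3,0,0,0,0],
])

```text
time: 23.05
position: [0.5678, -0.1304, 0.209]
tool_rot: [0.999, 0.034, -0.001, -0.001]
ft_force: [0.5, -1.5, 0.7]
grip_width: 0.015
```

Call:
step_arm([
  [0.65,0,-0.2,0,0,0,0],
  [0.65,0,-0.2,0,0,0,0],
  [0.65,0,-0.15,0,0,0,0],
  [0.65,0,-0.12,0,0,0,0],
  [0.65,0,-0.1,0,0,0,0],
  [0.65,0,-0.1,0,0,0,0],
  [0.65,0,0,0,0,0,0],
  [0.65,0,0,0,0,0,0],
  [0.65,0,0,0,0,0,0],
  [0.65,0,0,0,0,0,0],
])

```text
time: 24.05
position: [0.5664, -0.11, 0.2091]
tool_rot: [0.999, 0.034, -0.0, -0.001]
ft_force: [-0.4, 0.3, 1.1]
grip_width: 0.0154
```

```bash
python3 -c "
from h import *
show()
p=eyes.camera('side')[0]
cv2.imwrite('pics/side13c.png',cv2.resize(p[170:300,200:300],None,fx=5,fy=5,interpolation=2)[:,:,::-1])
"
```

```text
t 24.05 TCP [ 0.5664 -0.11    0.2091] tip st [-0.0331 -0.1378  0.0271] q [-0.39  0.75  1.69  0.    0.7  -0.45] F [-0.4  0.3  1.1]
[[ 1.    -0.    -0.001]
 [-0.    -1.     0.001]
 [-0.001 -0.001 -1.   ]]
```

View pics/side13c.png

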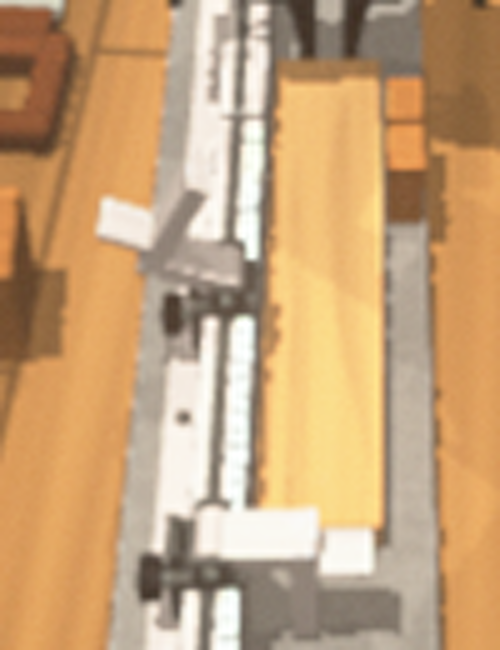

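Call:
step_arm([
  [0.65,0,-0.1,0,0,0,0],
  [0.65,0,-0.1,0,0,0,0],
  [0.65,0,-0.1,0,0,0,0],
  [0.65,0,-0.1,0,0,0,0],
  [0.65,0,-0.1,0,0,0,0],
  [0.65,0,-0.1,0,0,0,0],
  [0.65,0,-0.1,0,0,0,0],
  [0.65,0,-0.05,0,0,0,0],
  [0.65,0,0,0,0,0,0],
  [0.65,0,0,0,0,0,0],
])

```text
time: 25.1
position: [0.5652, -0.0911, 0.2092]
tool_rot: [0.999, 0.034, -0.0, -0.001]
ft_force: [-0.4, 0.3, 0.4]
grip_width: 0.0152
```

Call:
step_arm([
  [0.65,0,-0.04,0,0,0,0],
  [0.65,0,-0.04,0,0,0,0],
  [0.65,0,-0.04,0,0,0,0],
  [0.65,0,0,0,0,0,0],
  [0.65,0,0,0,0,0,0],
  [0.65,0,0,0,0,0,0],
  [0.65,0,0,0,0,0,0],
  [0.65,0,0,0,0,0,0],
  [0.65,0,0,0,0,0,0],
  [0.65,0,0,0,0,0,0],
])

```text
time: 26.1
position: [0.565, -0.0883, 0.2092]
tool_rot: [0.999, 0.034, -0.0, -0.0]
ft_force: [0.7, -0.6, -0.2]
grip_width: 0.0152
```

```bash
python3 -c "
from h import *
show()
p=eyes.camera('side')[0]
cv2.imwrite('pics/side14c.png',cv2.resize(p[170:300,200:300],None,fx=5,fy=5,interpolation=2)[:,:,::-1])
"
```

```text
t 26.1 TCP [ 0.565  -0.0883  0.2092] tip st [-0.033  -0.1162  0.0272] q [-0.35  0.74  1.7   0.    0.69 -0.42] F [ 0.7 -0.6 -0.2]
[[ 1.     0.    -0.   ]
 [ 0.    -1.     0.001]
 [-0.    -0.001 -1.   ]]
```

View pics/side14c.png

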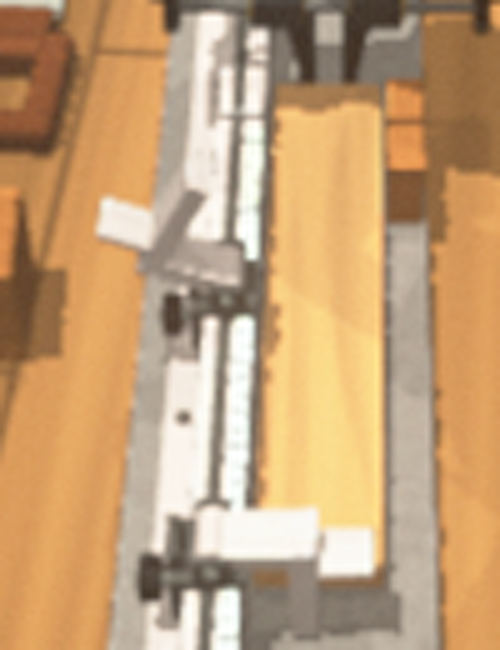

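Call:
step_arm([
  [0.65,0,-0.04,0,0,0,0],
  [0.65,0,-0.04,0,0,0,0],
  [0.65,0,-0.04,0,0,0,0],
  [0.65,0,-0.04,0,0,0,0],
  [0.65,0,0,0,0,0,0],
  [0.65,0,0,0,0,0,0],
  [0.65,0,0,0,0,0,0],
  [0.65,0,0,0,0,0,0],
  [0.65,0,0,0,0,0,0],
  [0.65,0,0,0,0,0,0],
])

```text
time: 27.15
position: [0.5648, -0.0843, 0.2092]
tool_rot: [0.999, 0.034, -0.0, -0.0]
ft_force: [-0.7, -1.5, 0.2]
grip_width: 0.0152
```

Call:
step_arm([
  [0.65,0,-0.04,0,0,0,0],
  [0.65,0,-0.04,0,0,0,0],
  [0.65,0,0,0,0,0,0],
  [0.65,0,0,0,0,0,0],
  [0.65,0,0,0,0,0,0],
  [0.65,0,0,0,0,0,0],
  [0.65,0,0,0,0,0,0],
  [0.65,0,0,0,0,0,0],
  [0.65,0,0,0,0,0,0],
  [0.65,0,0,0,0,0,0],
])

```text
time: 28.15
position: [0.5653, -0.0835, 0.2094]
tool_rot: [0.999, 0.035, 0.001, 0.001]
ft_force: [0.9, -7.4, -1.8]
grip_width: 0.0152
```

Call:
step_arm([
  [0.65,0,0.05,0,0,0,0],
  [0.65,0,0.1,0,0,0,0],
  [0.65,0,0.3,0,0,0,0],
  [0.65,0,0.5,0,0,0,0],
  [0.65,0,0.5,-0.2,0,0,0],
  [0.65,0,0.5,-0.6,0,0,0],
  [0.65,0,0.5,-1,0,0,0],
  [0.65,0,0.5,-1,0,0,0],
  [0.65,0,0.5,-1,0,0,0],
  [0.65,0,0,-1,0,0,0],
])

```text
time: 29.15
position: [0.5707, -0.1711, 0.3307]
tool_rot: [0.999, 0.033, 0.001, 0.0]
ft_force: [0.8, -0.2, -0.8]
grip_width: 0.0151
```

Call:
step_arm([
  [0.65,0,0.5,-0.5,0,0,0],
  [0.65,0,1,0,0,0,0],
  [0.65,0,1,0,0,0,0],
  [0.65,0,1,0,0,0,0],
  [0.65,0,1,0,0,0,0],
  [0.65,0,1,0,0,0,0],
  [0.65,0,0.5,0,0,0,0],
  [0.65,0,0,0,0,0,0],
  [0.65,0,0,0,0,0,0],
  [0.65,0,0,0,0,0,0],
])

```text
time: 30.15
position: [0.5806, -0.3169, 0.3414]
tool_rot: [0.999, 0.034, -0.001, -0.001]
ft_force: [0.1, -0.1, -0.6]
grip_width: 0.0154
```

```bash
python3 -c "
from h import *
show()
p,d=eyes.camera('side')
cv2.imwrite('pics/side15c.png',cv2.resize(p[160:300,200:320],None,fx=5,fy=5,interpolation=2)[:,:,::-1])
q,d=eyes.camera('top')
cv2.imwrite('pics/top15.png',q[:,:,::-1])
cv2.imwrite('pics/top15c.png',cv2.resize(q[130:245,110:300],None,fx=4,fy=4,interpolation=2)[:,:,::-1])
"
```

```text
t 30.15 TCP [ 0.5806 -0.3169  0.3414] tip st [-0.0331 -0.3451  0.1594] q [-0.67  0.65  1.39  0.    1.1  -0.74] F [ 0.1 -0.1 -0.6]
[[ 1.     0.001 -0.001]
 [ 0.001 -1.     0.002]
 [-0.001 -0.002 -1.   ]]
```

View pics/side15c.png

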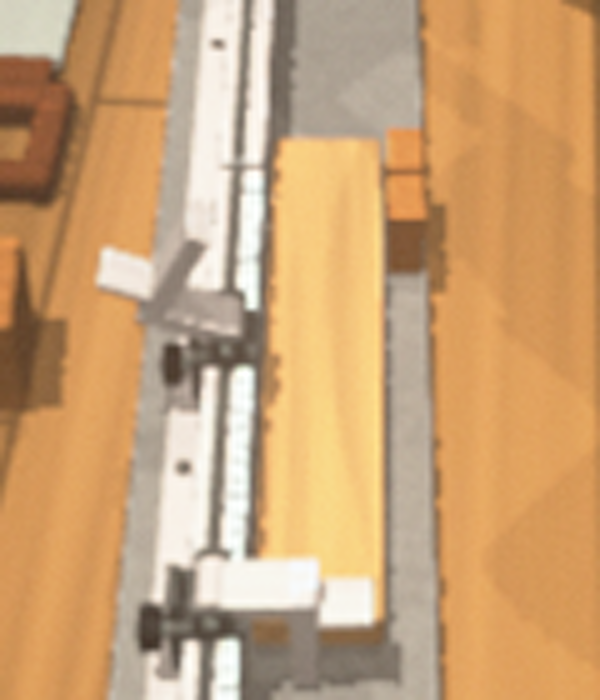

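View pics/top15c.png

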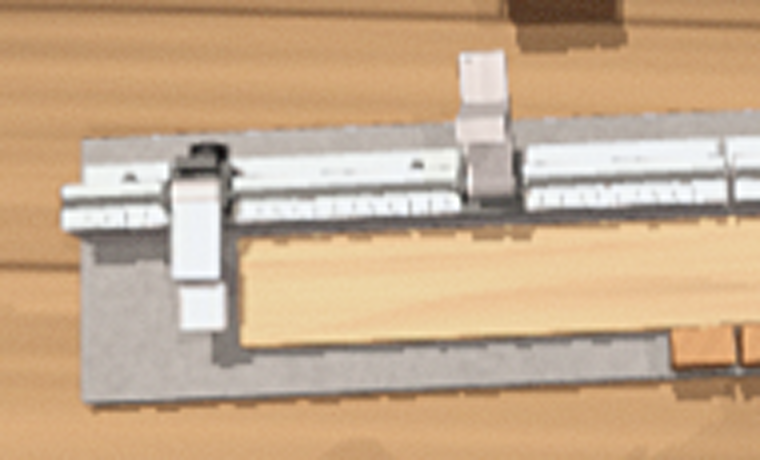

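View pics/top15.png

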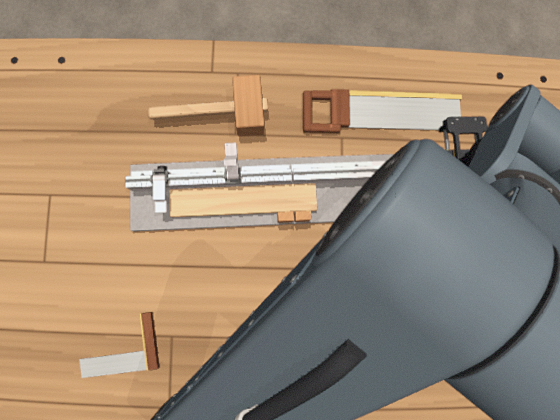

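```bash
python3 -c "
from h import *
i=eyes.camera_info('top');s=eyes.camera_info('side')
g=lambda u,v:(110+u/4-.375,130+v/4-.375)
h=lambda u,v:(200+u/5-.4,160+v/5-.4)
for n,inf,px,z in [('end back',i,g(240,240),.038),('end front',i,g(242,348),.038),('tab R',i,g(226,330),.074),('tab L',i,g(179,331),.074),('bar R',i,g(221,270),.088),('bar L',i,g(173,275),.088),
 ('S end front top',s,h(384,626),.038),('S end front bottom',s,h(384,644),.018),('S tab tip +y',s,h(375,627),.074),('S tab tip -y',s,h(375,580),.074)]:
  print(n,ST(onz(inf,*px,z)).round(4))
# board rear
q=eyes.camera('side')[0]
print('rear', ST(onz(s,*h(330,140),.038)).round(4), ST(onz(s,*h(278,140),.038)).round(4), ST(onz(s,*h(378,140),.038)).round(4))
"
```

```text
end back [-0.0047  0.2158  0.038 ]
end front [-0.0639  0.2155  0.038 ]
tab R [-0.0588  0.2165  0.074 ]
tab L [-0.0582  0.241   0.074 ]
bar R [-0.0295  0.2157  0.088 ]
bar L [-0.031   0.2405  0.088 ]
S end front top [-0.063   0.2208  0.038 ]
S end front bottom [-0.0632  0.2176  0.018 ]
S tab tip +y [-0.0588  0.2445  0.074 ]
S tab tip -y [-0.0588  0.2203  0.074 ]
rear [-0.0338 -0.1     0.038 ] [-0.0045 -0.0998  0.038 ] [-0.0609 -0.1002  0.038 ]
```

```bash
python3 -c "
from h import *
show(); print(robot.hand_in())"
```

```text
t 30.3 TCP [ 0.5809 -0.3169  0.3416] tip st [-0.0328 -0.3453  0.1596] q [-0.67  0.65  1.39  0.    1.1  -0.74] F [ 0.5  0.1 -0.4]
[[ 1.     0.002 -0.001]
 [ 0.002 -1.     0.001]
 [-0.001 -0.001 -1.   ]]
the job is handed in; nothing more can be done
None
```

The fence is set for the long cut, and I handed the job in at 30.3 s of the 64 s allowed. The hand-in itself gave no verdict.

**What I did:**
- **Near stop:** I lifted it from under its tab with the closed fingertips and pushed it over until it rested back.
- **Far stop:** I pushed its leg from behind, past the balance. It fell slowly, and I checked it was down before pushing the board.
- **Board:** I pushed it about 216 mm along the fence until the wrist force rose to 7.4 N against the far stop. Then I backed off and moved clear of everything.

**Last checks in the camera pictures:**
- **Stops:** The near stop rests back and the far stop looks fully down. I judged both by eye and did not measure their angles.
- **Board end:** It lies at y of about 215.5 mm, and the stop's near side at about 216 mm. The top and side views differ by 3–5 mm in absolute position, but each shows the two within about 1 mm of each other.
- **Along the fence:** The board's edge is about 5 mm off the fence and its two ends line up, so it lies parallel.
- **Other things:** The mallet, backsaw and try square look unmoved. The offcut was hidden behind the arm in the last top view; I saw it standing earlier and did not work near it.

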